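# Set the sprung tweezers to the next part's gap on the gauge

### The job

Preset the sprung tweezers for the part that stands on the tray's red field: pick them up (the red cushions are the grip) and hold them level with both tips just above the white gauge plate (about a centimetre, not touching it), the tweezers lying along the lines, squeezed so that each tip is over its own line and the gap equals the spacing of the pair that has that part's colour: orange pair for the orange bush, blue pair for the blue collar. Leave the parts, figure and flange undisturbed, and finish while still holding the tweezers there with the gap steady.

Things in the scene. Friction and masses are not known exactly. Their poses are not given: they have to be found in the camera images.
- tweezers_center (a point): Grip centre of the loose sprung tweezers, midway between the two red grip cushions and half-way up them, 34 mm above the table as they lie flat on the rest. x points along the tweezers to the tips, y to the left jaw, z up. Cushions: 26 mm long (x), 20 mm high; 50 mm wide over both when open, narrowing about 0.63 mm per mm of tip gap. Jaw tips are 55 mm ahead.
- tweezers: The same tweezers (about 80 g), origin 6 mm below the grip centre, same axes. Two steel jaws joined by a dark spring block that ends 117 mm behind the grip centre. They balance about 7 mm behind it. Under the cushions there is only the rest's spine, 20 mm wide and 6 mm high.
- tip_left (a point): Lower end of the left tip: a dark 4 mm pin pointing down, 55 mm ahead of the grip centre, 14 mm below it. With the tweezers open the two pins' centres are 50 mm apart.
- tip_right (a point): Lower end of the right tip pin, the mirror image.
- bow (a point): Underside of the tweezers' spring block, at their tail, 104 mm behind the grip centre.
- jaw_left (a joint): Left jaw's turn from open, rad, growing as squeezed, 0 to 0.155. Hinge 95 mm behind the grip centre, 5 mm left of the centre line; tip pin 150 mm from it. Tip gap (pin centres) = 10 mm + 150 mm x [sin(0.1337 - left) + sin(0.1337 - right)]. Spring force at the cushions: about 4 N a side when open, 6.7 N at a 36 mm gap, 10 N at 16 mm.
- jaw_right (a joint): The same for the right jaw.
- rest: Fixed black rest on which the tweezers lie, 28 mm high: one post under the spring block (90 to 118 mm behind the grip centre), one crossbar 70 mm long and 10 mm thick, 30 mm ahead of the grip centre. Origin on the table under the grip centre, x towards the tips.
- gauge: Fixed white setting plate, 80 (x) x 70 (y) x 12 mm high; origin at the centre of its underside. Printed on top, parallel to its x axis and 60 mm long, 4 mm wide: two orange lines with centres 16 mm apart (y = +-8 mm) and outside them two blue lines 36 mm apart (y = +-18 mm).
- tray: Fixed black part tray, 65 (x) x 140 (y) x 10 mm high, origin at the centre of its underside, with a red field (next part, at y = +34 mm) and a white field (later part, at y = -34 mm).
- next_field (a point): Centre of the tray's red field (52 x 54 mm), on the tray's top.
- bush_center (a point): Centre of the loose orange turned bush, 16 mm in diameter, 26 mm high, upright on one of the tray's fields.
- collar_center (a point): Centre of the loose blue turned collar, 36 mm in diameter, 24 mm high, upright on the other field.
- figure: Loose turned metal figure with a hat, 120 mm high, about 60 mm wide; origin under its feet. Bystander.
- flange: Loose aluminium flange, 50 mm in diameter, 24 mm high; origin under its centre. Bystander.
Things that resemble listed ones, but are neither listed nor needed, are in the scene too. Of the things like the part that bears collar_center, leave any that is yellow; of the rest the smaller one is meant.

How it is judged:
By the outcome, as a careful person would: the job done as asked, in the order asked, and still so for the second after the job is handed in, while the arm keeps its last pose, push and grip.
It also fails if it takes over 42 s, if anything falls off the work surface, if the arm or the gripper's body presses on something with over 40 N, if the wrist force passes 120 N, or if a joint passes its speed limit or range.

### The arm

A 6-joint arm with a two-finger parallel gripper is mounted at the origin on the work surface. World frame = base frame: x ahead of the robot, y to its left, z up, the work surface at z = 0. Lengths are in m, angles in rad, forces in N, time in s.
With the tool pointing down it reaches from about 0.3 to 0.775 m from the base axis. Payload 14.6 kg.
Tool frame: the origin (TCP) lies between the finger pads; the fingertips stand arm.tip_reach ahead of it and the grasp point (between the pads) is the TCP (arm.tip_reach is the distance from the TCP to the fingertips, in m); z points along the fingers, y is the line along which they close (so a half turn about z gives the same grasp; the last joint's range is limited). The gripper opens to 94 mm and grips with 3 to 60 N. Pads are 16 mm wide; open, the fingers measure 119 mm over their backs; the gripper's body (75 mm by 177 mm) begins 78 mm behind the grasp point.
Start: joints at [-1.368, 0.3, 1.521, -0, 1.321, -0.067], TCP at [0.147, -0.53, 0.224] pointing down, gripper open.
Joint ranges: [-3.03, 3.03], [-0.79, 2.21], [0.23, 2.52], [-1.04, 4.18], [0, 3.07], [-2.55, 2.55]. Speed limits (rad/s): [2.22, 2.22, 2.57, 3.14, 3.14, 3.14].

### API

Orientations are given as a rotation vector (axis times angle).
In Python, from cell import arm, cams, ticket gives the robot as it stands.
- The arm moves only by the tool apply_moves, never from a script. Its argument "steps" is one flat list of numbers, 5 for each row, row after row: the shift along the tool's x, y, z in cm, then the turn about the tool's z in degrees, then the closure, from 0 (fully open) to 1 (shut). In form: [dx, dy, dz, yaw, jaw, dx, dy, dz, yaw, jaw, ...]. A call has 1 to 20 rows; each row shifts and turns the commanded pose from where the row before left it, along the tool's axes as they then stand; what a row does not reach is not made up. A row lasts 1/10 s, in which the tool goes at most 50 mm and 8.59 degrees, less where a joint would pass 70% of its speed; a pose out of reach is approached as far as the arm can. A call with a gripper value outside its range is refused whole. The fingers move at their own pace and stop on an object; "newtons" is the grip in N (left out, the last holds). Time passes only in rows, so rows that do not move let the fingers close. It gives the time, the measured TCP pose, the force, the opening and the grip force at its end, in the units of the state.
- arm.get_state(): the state, without advancing time (a new reading comes with each control period).
- cams.snapshot(name): name is "side" or "top" or "wrist"; returns the picture (384x512x3 uint8, blue, green, red); there is no depth.
- cams.camera_info(name): a dict with "intrinsics" (3x3 intrinsics, pixels), "D" ([k1, k2, p1, p2, k3] as OpenCV has them; the pictures are not rectified), "view" (4x4, takes a point from world to camera coordinates). Camera axes: x right, y up, looking along -z (the intrinsics and any distortion apply to the point x, -y, -z); pixel columns grow to the right and rows downward; lengths in m; the calibration is good to about 2 mm. A picture is of the moment at which its call begins: read the wrist's pose just before it. camera_info takes no time and is no camera call; for the wrist camera it gives the pose at the moment of the call.
- ticket.job_done(): hands the job in; it is judged then, once.
The state is a dict: "clock": time; "qpos": joint angles; "joint_vel": joint speeds; "effort": joint torques, N m; "eef_pos": TCP position; "ee_rot": TCP orientation; "contact_force": force on the tool from outside, world axes, zero at the start; "wrist_torque": the same for the moment, N m; "width": finger opening in m; "finger_force": force on a finger pad.
Only numpy, scipy, OpenCV 4.12 (cv2) and the standard library are available. Lean on these libraries where they do the work, as an engineer would, in place of code of your own. Each camera call takes 0.05 s, during which the arm holds its last target. There are 200 camera calls.

## Working session

There is one attempt and no reset: what is moved stays moved. The work goes in short steps, Python scripts to look and compute and a tool call to move; the robot and the scene stay as the last step left them, time stands still between calls to the robot, and variables do not carry over. Pictures are saved under pics/ and viewed, at most 10 in all, crops included, and the job is handed in when it is done.

Besides the shell and the picture viewer there is one more tool, called after "Emit:" as name(argument=value, ...) on one line, values as JSON. apply_moves: Moves the arm, as the interface text tells. Its arguments: {"type":"object","properties":{"steps":{"type":"array","items":{"type":"number"}},"newtons":{"type":"number"}},"required":["steps"]}

```bash
mkdir -p pics; ls; cat > h.py <<'E'
import numpy as np, cv2
from cell import arm, cams, ticket
def und(name,px,info=None):
    i=info or cams.camera_info(name); K=np.array(i["intrinsics"]);D=np.array(i["D"]);V=np.array(i["view"])
    p=cv2.undistortPoints(np.array([[px]],float),K,D)[0,0]
    d=V[:3,:3].T@np.array([p[0],-p[1],-1]); o=-V[:3,:3].T@V[:3,3]
    return o,d
def atz(name,px,z,info=None):
    o,d=und(name,px,info); return o+d*(z-o[2])/d[2]
def tri(rays):
    A=np.zeros((3,3));b=np.zeros(3)
    for o,d in rays:
        d=d/np.linalg.norm(d);P=np.eye(3)-np.outer(d,d);A+=P;b+=P@o
    x=np.linalg.solve(A,b)
    return x,[np.linalg.norm(np.cross(x-o,d/np.linalg.norm(d))) for o,d in rays]
def proj(name,X,info=None):
    i=info or cams.camera_info(name);V=np.array(i["view"])
    c=V[:3,:3]@np.array(X)+V[:3,3]; c=c*[1,-1,-1]
    return cv2.projectPoints(c.reshape(1,1,3),np.zeros(3),np.zeros(3),np.array(i["intrinsics"]),np.array(i["D"]))[0].ravel()
E
python3 - <<'E'
from h import *
for n in("top","side"):
    im=cams.snapshot(n);cv2.imwrite(f"pics/{n}0.png",im)
    i=cams.camera_info(n);V=np.array(i["view"]);print(n,-V[:3,:3].T@V[:3,3],np.array(i["intrinsics"])[0,0])
a=cv2.imread("pics/top0.png");b=cv2.imread("pics/side0.png")
cv2.imwrite("pics/top0b.png",cv2.resize(a,(800,600),interpolation=2));cv2.imwrite("pics/side0b.png",cv2.resize(b,(800,600),interpolation=2))
print(arm.get_state(), arm.tip_reach)
E
```

```text
pics
top [0.40633457 0.06026833 0.96960962] 357.71500061000137
side [0.38567651 0.94124334 0.69453556] 467.933014030547
{'clock': 0.1, 'qpos': array([-1.36762935e+00,  3.00398559e-01,  1.52151164e+00,  2.12055236e-05,
        1.32070473e+00, -6.66007152e-02]), 'joint_vel': array([ 0.00174688, -0.00022743, -0.00165371,  0.00029463, -0.00027917,
        0.00136176]), 'effort': array([ 9.22985819e-04, -5.32644224e+01, -3.53283870e+01,  7.09332875e-02,
        2.35018943e-02, -6.46865396e-05]), 'eef_pos': array([ 0.14653759, -0.52989716,  0.22395549]), 'ee_rot': array([-3.11204652e+00, -4.22320813e-01,  7.73445129e-05]), 'contact_force': array([-0.30937977,  0.03546775,  0.26759482]), 'wrist_torque': array([-0.03150691,  0.03923534, -0.02394366]), 'finger_force': 0.0, 'width': 0.09415061613881327} 0.019
```

View pics/top0b.png

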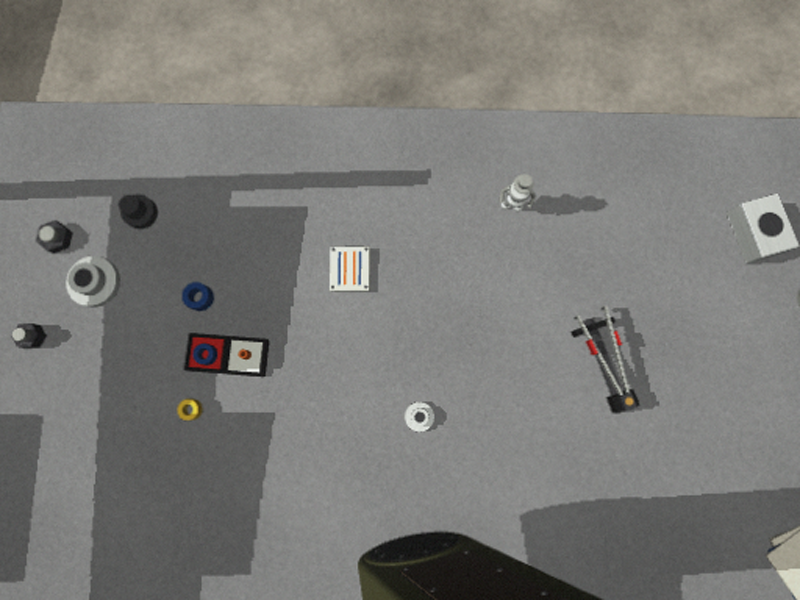

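View pics/side0b.png

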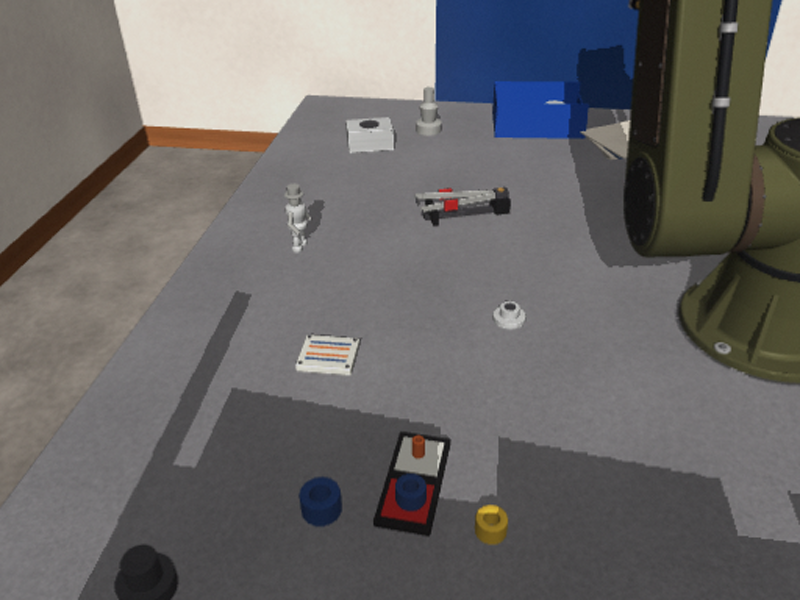

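The top view shows the tweezers with cushions at (592,347) and (617,339), the gauge at (349,269), and the tray at (227,355). Collar candidates in the top view are blue (205,353) on the red field, blue (196,295) on the table, and yellow (188,410). The blue one on the red field looks like the smaller of the two blues, so it fits. I'll confirm with a crop and measure.

```bash
cat > m.py <<'E'
from h import *
def blobs(im,lo,hi,amin):
    h=cv2.cvtColor(im,cv2.COLOR_BGR2HSV);m=cv2.inRange(h,lo,hi)
    n,l,s,c=cv2.connectedComponentsWithStats(m)
    return [(c[k].round(1).tolist(),s[k].tolist()) for k in range(1,n) if s[k][4]>=amin]
if __name__=="__main__":
    a=cv2.imread("pics/top0.png");b=cv2.imread("pics/side0.png")
    for n,im in(("top",a),("side",b)):
        print(n,"red",blobs(im,(0,170,60),(6,255,255),15)+blobs(im,(174,170,60),(180,255,255),15))
        print("blue",blobs(im,(105,120,30),(125,255,255),25))
        print("white",[x for x in blobs(im,(0,0,190),(180,40,255),60)])
    A=cv2.resize(a[170:280,100:190],None,fx=4,fy=4,interpolation=2)
    B=cv2.resize(b[265:375,180:330],None,fx=2.9,fy=4,interpolation=2)
    B=cv2.resize(b[265:375,180:330],(435,440),interpolation=2)
    cv2.imwrite("pics/crop1.png",np.hstack([A,B]))
E
python3 m.py
```

```text
top red [([132.5, 224.8], [121, 216, 22, 21, 194]), ([378.5, 222.0], [376, 218, 6, 9, 30])]
blue [([125.8, 189.4], [117, 181, 19, 18, 228]), ([130.8, 226.3], [124, 220, 15, 13, 122])]
white [([492.0, 143.2], [475, 124, 35, 40, 620]), ([223.0, 171.7], [211, 158, 25, 28, 507]), ([49.4, 189.4], [43, 181, 14, 14, 79]), ([266.1, 266.7], [259, 258, 16, 18, 164]), ([506.6, 371.1], [498, 364, 14, 20, 162])]
side red [([284.7, 121.5], [281, 121, 8, 2, 15]), ([288.4, 130.8], [285, 128, 8, 7, 51]), ([259.0, 323.6], [244, 306, 34, 29, 361])]
blue [([343.2, 38.5], [279, 0, 130, 89, 9760]), ([494.5, 11.5], [491, 0, 9, 32, 105]), ([262.4, 314.2], [253, 303, 20, 23, 380]), ([204.8, 320.5], [192, 306, 26, 30, 658])]
white [([173.3, 35.8], [73, 0, 206, 85, 14259]), ([501.0, 41.4], [486, 0, 26, 75, 1486]), ([208.5, 228.4], [190, 215, 39, 25, 456])]
```

View pics/crop1.png

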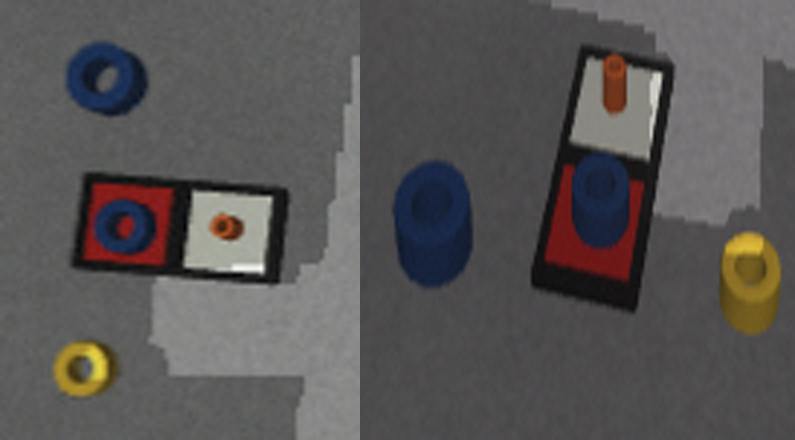

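The crop confirms it. The blue part on the red field (crop 125,227) is smaller than the loose blue ring (105,78), and the third is yellow (85,368). The collar is therefore the next part, so the target is the blue pair at 36 mm. Now the coarse positions.

```bash
python3 - <<'E'
from h import *
s=.64
for n,p,z in [("cushR(up?)",(592,347),.04),("cushB",(617,339),.04),("tipA",(578,318),.03),("tipB",(606,308),.03),("block",(622,401),.035),("gauge",(349,269),.012),("g1",(330,247),.012),("g2",(369,247),.012),("g3",(369,291),.012),("figure",(518,205),.0),("flange",(419,417),.012)]:
    print(n,atz("top",(p[0]*s,p[1]*s),z).round(4))
m=lambda a,b:((a[0]+b[0])/2*s,(a[1]+b[1])/2*s)
# side centre of cushions approx
print(tri([und("top",m((592,347),(617,339))),und("side",(287,126.5))]))
print(tri([und("top",(349*s,269*s)),und("side",(328*s,355*s))]))
i=cams.camera_info("wrist");print(np.array(i["view"]).round(3),np.array(i["intrinsics"]).round(1))
E
```

```text
cushR(up?) [ 0.5007 -0.2481  0.04  ]
cushB [ 0.5151 -0.2905  0.04  ]
tipA [ 0.5506 -0.229   0.03  ]
tipB [ 0.569  -0.2774  0.03  ]
block [ 0.4127 -0.2971  0.035 ]
gauge [0.6307 0.1658 0.012 ]
g1 [0.6698 0.2011 0.012 ]
g2 [0.6714 0.1321 0.012 ]
g3 [0.5921 0.1293 0.012 ]
figure [ 0.76   -0.1347  0.    ]
flange [0.3783 0.0376 0.012 ]
(array([ 0.50833713, -0.27059115,  0.03629026]), [np.float64(6.8545106788173e-05), np.float64(6.854510678805121e-05)])
(array([0.63268965, 0.16664446, 0.00494117]), [np.float64(0.00036925318497061526), np.float64(0.00036925318497077735)])
[[ 0.266 -0.964 -0.    -0.549]
 [ 0.925  0.255 -0.281  0.028]
 [ 0.271  0.075  0.96  -0.392]
 [ 0.     0.     0.     1.   ]] [[272.1   0.  250. ]
 [  0.  272.1 191.2]
 [  0.    0.    1. ]]
```

Emit:
apply_moves(steps=[2.8,-1.0,0,0,0,2.8,-1.0,0,0,0,2.8,-1.0,0,0,0,2.8,-1.0,0,0,0,2.8,-1.0,0,0,0,2.8,-1.0,0,0,0,2.8,-1.0,0,0,0,2.8,-1.0,0,0,0,2.8,-1.0,0,0,0,2.8,-1.0,0,0,0,2.8,-1.0,0,0,0,2.8,-1.0,0,0,0,2.8,-1.0,0,0,0,2.8,-1.0,0,0,0,2.5,-1.4,0,0,0,0,0,0,0,0,0,0,0,0,0], newtons=25)

```text
clock: 1.8
eef_pos: [0.5074, -0.2703, 0.224]
ee_rot: [-3.112, -0.424, 0.001]
contact_force: [-0.1, -0.3, 0.4]
width: 0.0937
finger_force: 0.0
```

```bash
python3 - <<'E'
from h import *
import json
s=arm.get_state();i=cams.camera_info("wrist");im=cams.snapshot("wrist");cv2.imwrite("pics/w1.png",im)
json.dump({k:np.array(v).tolist() for k,v in i.items()},open("w1.json","w"))
cv2.imwrite("pics/w1b.png",cv2.resize(im,(800,600),interpolation=2));print(s["eef_pos"],s["ee_rot"],s["clock"])
E
```

```text
[ 0.50736814 -0.27029699  0.22402742] [-3.11242389e+00 -4.24032772e-01  1.15635716e-03] 1.8
```

View pics/w1b.png

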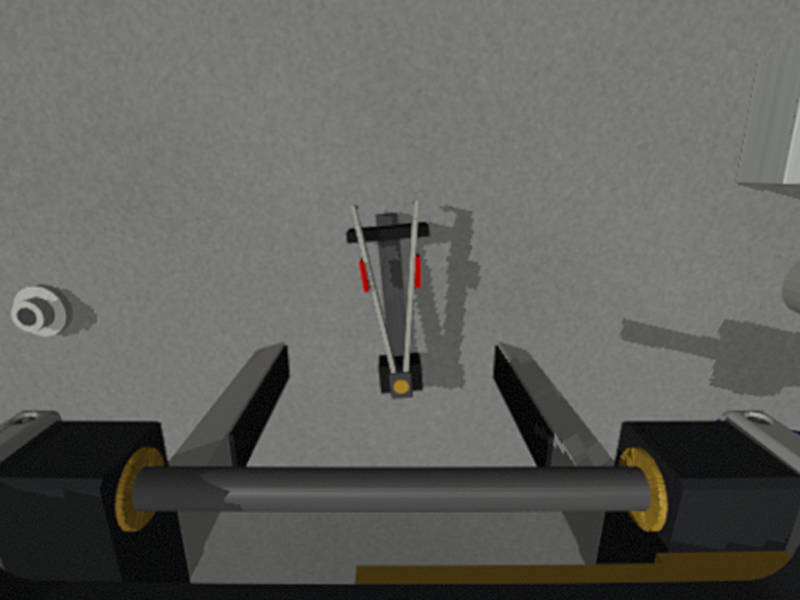

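The wrist view shows the cushions at (364,275) and (417,271), tip ends near (355,208) and (417,203), and the block at (400,372). I'll triangulate the cushions from the wrist and top views.

```bash
python3 - <<'E'
from m import *
import json
i=json.load(open("w1.json"));im=cv2.imread("pics/w1.png")
r=blobs(im,(0,170,60),(6,255,255),15);print(r)
s=.64
L,R=[np.array(x[0])for x in sorted(r)[:2]]
for z in(.034,.044):
    a,b=atz("",L,z,i),atz("",R,z,i);print("cush",z,a,b,(a+b)/2,np.linalg.norm(a-b),"head",np.degrees(np.arctan2(*(a-b)[:2]*[-1,1]))if 0 else np.degrees(np.arctan2(-(a-b)[0],(a-b)[1])))
t1,t2=[atz("",(np.array(p)+.5)*s-.5,.042,i) for p in((355,208),(417,203))]
print("tips",t1,t2,np.linalg.norm(t1-t2));mid=(t1+t2)/2
print("perp head",np.degrees(np.arctan2(-(t1-t2)[0],(t1-t2)[1])))
b=atz("",(401*s,372*s),.042,i);print("block",b,"head",np.degrees(np.arctan2(*(mid-b)[1::-1])))
top=cv2.imread("pics/top0.png")
c2=[x for x in blobs(top,(0,120,60),(8,255,255),6)+blobs(top,(172,120,60),(180,255,255),6) if x[0][0]>300];print(c2)
for w,t in((L,(378.5,222.)),(R,(395,217))): print(tri([und("",w,i),und("top",t)]))
E
```

```text
[([266.9, 173.6], [265, 163, 4, 21, 64]), ([232.7, 176.4], [230, 166, 6, 21, 63])]
cush 0.034 [ 0.5018402  -0.24792911  0.034     ] [ 0.51751941 -0.29035976  0.034     ] [ 0.50967981 -0.26914443  0.034     ] 0.04523491349792805 head 20.28056038766986
cush 0.044 [ 0.50428658 -0.24792478  0.044     ] [ 0.51951779 -0.28914305  0.044     ] [ 0.51190219 -0.26853391  0.044     ] 0.04394240353229075 head 20.280560387669773
tips [ 0.5552125  -0.22740943  0.042     ] [ 0.57198996 -0.27349354  0.042     ] 0.04904313114965142
perp head 20.004623467563043
block [ 0.42799845 -0.30160203  0.042     ] head 20.666913051301528
[([395.0, 216.3], [393, 212, 5, 9, 21]), ([378.3, 221.7], [375, 217, 8, 10, 41])]
(array([ 0.50171297, -0.24831757,  0.03508661]), [np.float64(0.000544986596273029), np.float64(0.0005449865962730886)])
(array([ 0.51656827, -0.29155808,  0.03451825]), [np.float64(0.001605514277159852), np.float64(0.0016055142771600553)])
```

Emit:
apply_moves(steps=[0,0,1,-4.7,0,0.3,0,2,0,0,0,0,2,0,0,0,0,2,0,0,0,0,2,0,0,0,0,1,0,0,0,0,0,0,0])

```text
clock: 2.55
eef_pos: [0.5094, -0.2698, 0.1234]
ee_rot: [-3.092, -0.548, 0.003]
contact_force: [0.6, -0.2, 0.2]
width: 0.0939
finger_force: 0.0
```

```bash
python3 - <<'E'
from m import *
import json
s=arm.get_state();i=cams.camera_info("wrist");im=cams.snapshot("wrist");cv2.imwrite("pics/w2.png",im)
cv2.imwrite("pics/w2b.png",cv2.resize(im,(800,600),interpolation=2))
print(s["eef_pos"],s["ee_rot"],np.degrees(2*np.arctan2(-s["ee_rot"][1],-s["ee_rot"][0])))
r=[x for x in blobs(im,(0,150,50),(6,255,255),15)+blobs(im,(174,150,50),(180,255,255),15)];print(r)
j=json.load(open("w1.json"))
r=sorted(r)
for w,w1 in((r[0][0],(232.7,176.4)),(r[-1][0],(266.9,173.6))):
    print(tri([und("",w,i),und("",w1,j)]), atz("",w,.034,i),atz("",w,.044,i))
print("px grasp centre",proj("",s["eef_pos"]*[1,1,0]+[0,0,.034],i))
E
```

```text
[ 0.50937604 -0.26983118  0.12344272] [-3.09203161e+00 -5.48125444e-01  2.53996551e-03] 20.104822603093794
[([226.0, 201.0], [223, 185, 7, 30, 140]), ([273.3, 200.7], [270, 184, 7, 31, 150])]
(array([ 0.50303446, -0.24780972,  0.03901311]), [np.float64(0.00012130656102095588), np.float64(0.00012130656102096034)]) [ 0.50126542 -0.24782678  0.034     ] [ 0.50472865 -0.24755932  0.044     ]
(array([ 0.51819891, -0.28994993,  0.03738854]), [np.float64(3.395285191516549e-06), np.float64(3.3952851913724693e-06)]) [ 0.51724489 -0.29062462  0.034     ] [ 0.52006727 -0.28864076  0.044     ]
px grasp centre [250.27608697 200.94423502]
```

View pics/w2b.png

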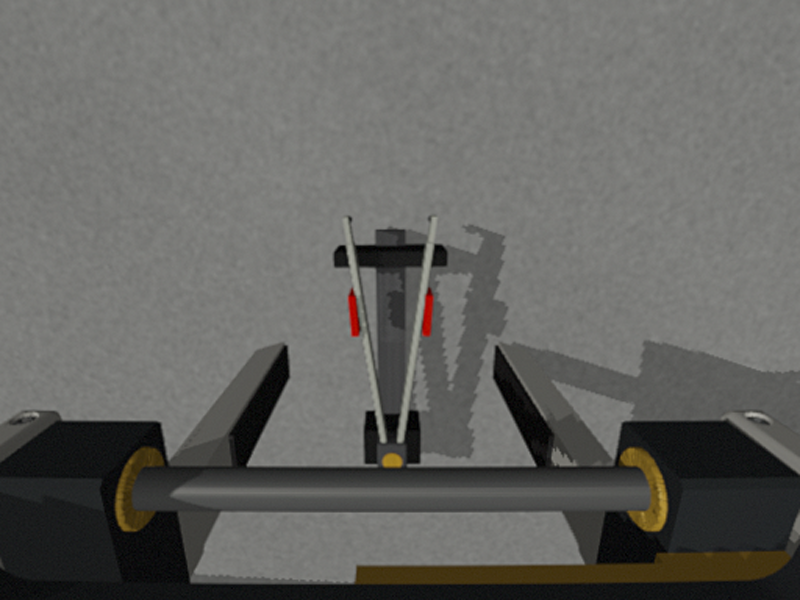

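Cushions at (353,313) and (428,313) are centred on the grasp point and parallel to the tool's x axis. Descend and squeeze.

Emit:
apply_moves(steps=[0.1,0,2,0,0,0,0,2,0,0,0,0,2,0,0,0,0,1.5,0,0,0,0,1,0,0,0,0,0.45,0,0,0,0,0,0,0,0,0,0,0,0.3,0,0,0,0,0.4,0,0,0,0,0.48,0,0,0,0,0.52,0,0,0,0,0.56,0,0,0,0,0.56,0,0,0,0,0.56,0,0,0,0,0.56,0,0,0,0,0.56])

```text
clock: 4.2
eef_pos: [0.5113, -0.2691, 0.035]
ee_rot: [3.093, 0.55, 0.0]
contact_force: [0.2, 1.5, 1.3]
width: 0.0414
finger_force: 6.6
```

Emit:
apply_moves(steps=[0,0,-0.5,0,0.56,0,0,-1,0,0.56,0,0,-2,0,0.56,0,0,-2,0,0.56,0,0,-2,0,0.56,0,0,-2,0,0.56,0,0,-2,0,0.56,0,0,-2,0,0.56,0,0,-1.5,0,0.56,0,0,-0.5,0,0.56,0,0,0,2,0.56,0,0,0,4,0.56,0,0,0,4,0.56,0,0,0,4,0.56,0,0,0,3,0.56,0,0,0,1,0.56,0,0,0,0,0.56])

```text
clock: 5.9
eef_pos: [0.5111, -0.2691, 0.1898]
ee_rot: [-3.141, -0.06, 0.0]
contact_force: [0.1, 0.3, -1.0]
width: 0.0415
finger_force: 6.0
```

Emit:
apply_moves(steps=[0.2,-1,0,0,0.56,0.4,-2,0,0,0.56,0.4,-2.7,0,0,0.56,0.4,-2.7,0,0,0.56,0.4,-2.7,0,0,0.56,0.4,-2.7,0,0,0.56,0.4,-2.7,0,0,0.56,0.4,-2.7,0,0,0.56,0.4,-2.7,0,0,0.56,0.4,-2.7,0,0,0.56,0.4,-2.7,0,0,0.56,0.4,-2.7,0,0,0.56,0.4,-2.7,0,0,0.56,0.4,-2.7,0,0,0.56,0.4,-2.7,0,0,0.56,0.4,-2.7,0,0,0.56,0.2,-1.5,0,0,0.56,0,-0.8,0,0,0.56,0,0,0,0,0.56,0,0,0,0,0.56])

```text
clock: 7.9
eef_pos: [0.5589, 0.1633, 0.1899]
ee_rot: [3.141, 0.059, -0.0]
contact_force: [-0.7, -0.2, -0.3]
width: 0.0415
finger_force: 6.0
```

```bash
python3 - <<'E'
from m import *
import json
s=arm.get_state();i=cams.camera_info("wrist");im=cams.snapshot("wrist");cv2.imwrite("pics/w3.png",im)
json.dump({k:np.array(v).tolist() for k,v in i.items()},open("w3.json","w"))
cv2.imwrite("pics/w3b.png",cv2.resize(im,(800,600),interpolation=2))
print(s["eef_pos"],s["ee_rot"],np.degrees(2*np.arctan2(-s["ee_rot"][1],-s["ee_rot"][0])))
E
```

```text
[0.55885168 0.16327445 0.18993614] [ 3.14086159e+00  5.87636126e-02 -2.29797894e-04] -357.8563116353527
```

View pics/w3b.png

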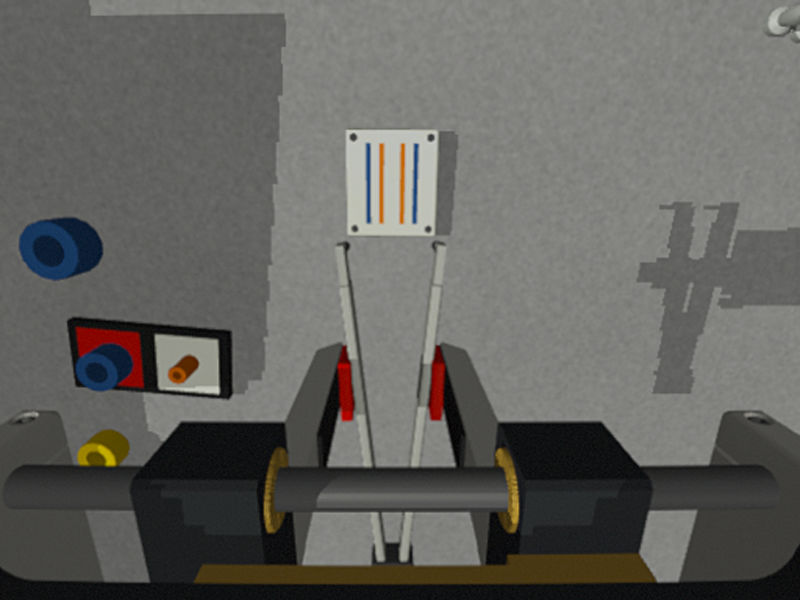

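The wrist view shows the tweezers held level and symmetric, with tips at (344,245) and (439,245). The gauge plate spans (346–438, 130–236), with the blue lines at about x=368 and x=416. Next I fit the lines.

```bash
cat > g.py <<'E'
from m import *
import json
def lines(im,i,y0,y1,x0,x1):
    h=cv2.cvtColor(im,cv2.COLOR_BGR2HSV);out={}
    for nm,lo,hi in(("b",(100,90,40),(125,255,255)),("o",(5,90,90),(20,255,255))):
        m=cv2.inRange(h,lo,hi);q=np.zeros_like(m);q[y0:y1,x0:x1]=m[y0:y1,x0:x1]
        n,l,st,c=cv2.connectedComponentsWithStats(q)
        for k in range(1,n):
            if st[k][4]<20: continue
            ys,xs=np.where(l==k)
            P=np.array([atz("",(x,y),.012,i)[:2] for x,y in zip(xs,ys)])
            cc=P.mean(0);u=np.linalg.svd(P-cc)[2][0];u*=np.sign(u[0])
            print(nm,c[k].round(1),st[k].tolist(),cc.round(4),"head",np.degrees(np.arctan2(u[1],u[0])).round(2),"len",np.ptp((P-cc)@u).round(4))
E
python3 - <<'E'
from g import *
i=json.load(open("w3.json"));im=cv2.imread("pics/w3.png")
lines(im,i,82,150,222,282)
for p in((346,130),(437,129),(438,236),(346,236)): print(atz("",(np.array(p)+.5)*.64-.5,.012,i).round(4))
print("gauge height check",tri([und("",(391.5*.64,183*.64),i),und("top",(349.5*.64,269*.64))]))
E
```

```text
b [235.5 117. ] [235, 92, 2, 51, 102] [0.6346 0.1838] head 1.29 len 0.0581
b [265.4 116.9] [264, 92, 4, 51, 109] [0.636 0.148] head 1.75 len 0.0581
o [243.9 117.3] [243, 92, 3, 51, 144] [0.6347 0.1737] head 1.85 len 0.0581
o [257.  117.1] [256, 92, 3, 51, 152] [0.6354 0.158 ] head 2.48 len 0.0581
[0.6725 0.2012 0.012 ]
[0.6757 0.1336 0.012 ]
[0.5963 0.1275 0.012 ]
[0.5936 0.2005 0.012 ]
gauge height check (array([ 0.63484174,  0.16621446, -0.00471447]), [np.float64(0.0006061327138288675), np.float64(0.0006061327138288706)])
```

Emit:
apply_moves(steps=[0.3,0,1,0,0.56,0.3,0,2,0,0.56,0.3,0,2,0,0.56,0.3,0,2,0,0.56,0.1,0,2,0,0.56,0,0,2,0,0.56,0,0,1,0,0.56,0,0,0,0,0.56,0,0,0,0,0.56])

```text
clock: 8.85
eef_pos: [0.5723, 0.1643, 0.0705]
ee_rot: [-3.141, -0.059, -0.001]
contact_force: [-0.7, -0.6, -0.4]
width: 0.0412
finger_force: 6.0
```

```bash
python3 - <<'E'
from g import *
s=arm.get_state();i=cams.camera_info("wrist");im=cams.snapshot("wrist");cv2.imwrite("pics/w4.png",im)
json.dump({k:np.array(v).tolist() for k,v in i.items()},open("w4.json","w"))
print(s["eef_pos"],np.degrees(2*np.arctan2(s["ee_rot"][1],s["ee_rot"][0])))
lines(im,i,60,230,200,300)
y0,y1,x0,x1=70,220,170,330
cv2.imwrite("pics/w4c.png",cv2.resize(im[y0:y1,x0:x1],(640,600),interpolation=cv2.INTER_CUBIC))
E
```

```text
[0.57228816 0.16429868 0.07050064] -357.8578657822903
b [228.5 135.4] [226, 99, 5, 76, 294] [0.6362 0.1841] head 1.44 len 0.0586
b [274.  136.3] [271, 100, 7, 76, 295] [0.6368 0.1481] head 1.75 len 0.0587
o [241.  136.9] [239, 99, 5, 77, 382] [0.6353 0.1742] head 1.57 len 0.0594
o [261.3 137. ] [259, 99, 6, 77, 356] [0.6358 0.1581] head 1.67 len 0.0594
```

View pics/w4c.png

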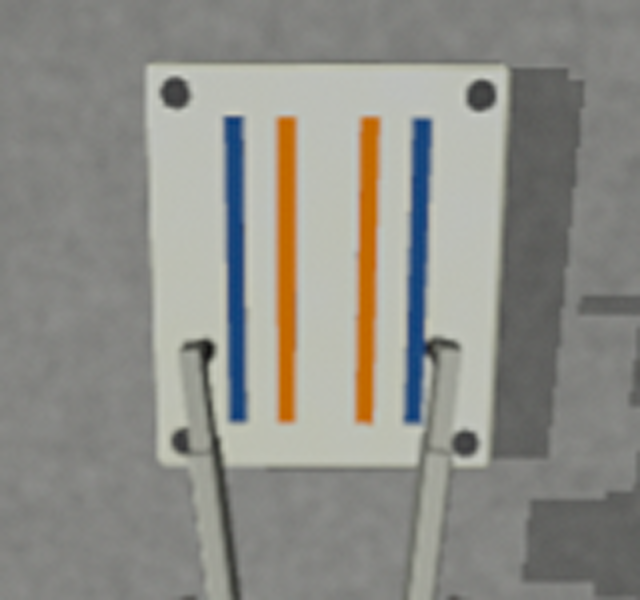

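The crop shows the pins at (207,350) and (432,350) and the blue lines at about x=237 and x=416 in that row. The tips sit slightly left of the pair. Quantifying that now.

```bash
python3 - <<'E'
from g import *
i=json.load(open("w4.json"));j=json.load(open("w3.json"))
f=lambda x,y:((x+.5)/4-.5+170,(y+.5)/4-.5+70)
for z in (.0565,.065):
    a,b=[atz("",f(*p),z,i) for p in((206,351),(432.5,350))]
    print(z,a.round(4),b.round(4),"gap",np.linalg.norm(a-b).round(4),"mid",((a+b)/2).round(4))
print(proj("",[.5723,.1643,.0705],i))
# line height from two wrist heights (line centres)
for p,q in(((228.5,135.4),(235.5,117.)),((274,136.3),(265.4,116.9))): print(tri([und("",p,i),und("",q,j)])[0].round(4))
E
```

```text
0.0565 [0.6262 0.1853 0.0565] [0.6277 0.1489 0.0565] gap 0.0364 mid [0.6269 0.1671 0.0565]
0.065 [0.6276 0.1845 0.065 ] [0.629  0.1499 0.065 ] gap 0.0347 mid [0.6283 0.1672 0.065 ]
[250.69835156 244.37959963]
[ 0.6346  0.1852 -0.0086]
[0.6362 0.1472 0.0013]
```

Emit:
apply_moves(steps=[0,0.05,0,0.8,0.56,0,0,1,0,0.56,0,0,1,0,0.56,0,0,0.8,0,0.56,0,0,0.4,0,0.56,0,0,0.15,0,0.56,0,0,0,0,0.56,0,0,0,0,0.56])

```text
clock: 9.7
eef_pos: [0.5721, 0.164, 0.0367]
ee_rot: [-3.141, -0.037, -0.001]
contact_force: [0.3, -1.1, -0.9]
width: 0.0419
finger_force: 6.0
```

```bash
python3 - <<'E'
from g import *
s=arm.get_state();i=cams.camera_info("wrist");im=cams.snapshot("wrist");cv2.imwrite("pics/w5.png",im)
json.dump({k:np.array(v).tolist() for k,v in i.items()},open("w5.json","w"))
sd=cams.snapshot("side");cv2.imwrite("pics/s5.png",sd)
print(s["eef_pos"],np.degrees(2*np.arctan2(s["ee_rot"][1],s["ee_rot"][0])),s["contact_force"],s["width"])
lines(im,i,60,230,200,300)
a=cv2.resize(im[90:190,200:300],(500,500),interpolation=cv2.INTER_CUBIC)
u,v=proj("side",[.63,.166,.02]).round().astype(int);print(u,v)
b=cv2.resize(sd[v-50:v+50,u-20:u+40],(300,500),interpolation=cv2.INTER_CUBIC)
cv2.imwrite("pics/c5.png",np.hstack([a,b]))
E
```

```text
[0.57210675 0.1639927  0.03671543] -358.64079353460045 [ 0.28425906 -1.08957035 -0.88995507] 0.0418791139482937
b [222.9 136.9] [219, 97, 8, 89, 390] [0.638  0.1841] head 2.16 len 0.0587
b [276.5 132.8] [274, 96, 7, 86, 351] [0.6415 0.1484] head 0.9 len 0.0564
o [237.9 140.6] [235, 96, 7, 90, 511] [0.6357 0.1741] head 1.52 len 0.0593
o [261.5 140.9] [259, 96, 6, 91, 539] [0.6359 0.1582] head 1.97 len 0.06
211 222
```

View pics/c5.png

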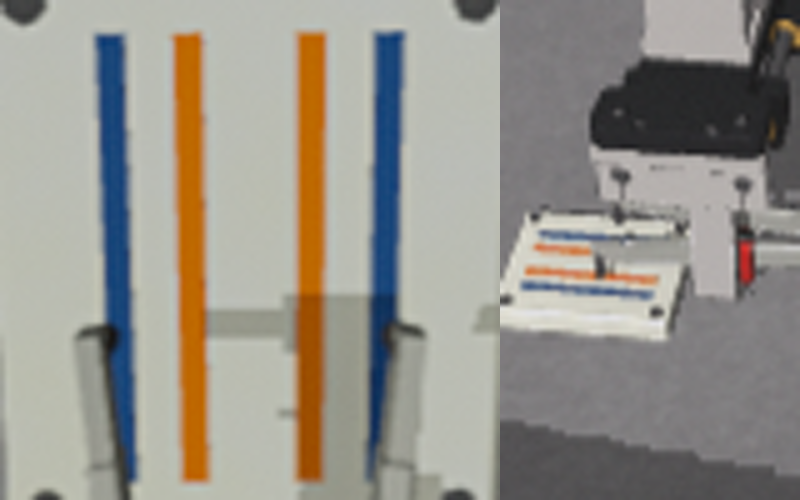

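The crop shows the pin ends at about (110,340) and (389,338), over the blue lines (about 118 and 384 in that row, nearer the camera plane). The side view shows the tips clear above the plate. A numeric check follows.

```bash
python3 - <<'E'
from g import *
i=json.load(open("w5.json"))
f=lambda x,y:((x+.5)/5-.5+200,(y+.5)/5-.5+90)
im=cv2.imread("pics/w5.png");g=cv2.cvtColor(im,cv2.COLOR_BGR2GRAY)
print(g[154:162,214:228]);print(g[154:162,272:286])
for z in (.022,.030):
    a,b=[atz("",f(*p),z,i) for p in((110,342),(389,340))]
    print(z,a.round(4),b.round(4),"gap",np.linalg.norm(a-b).round(4),"mid",((a+b)/2).round(4))
for k in range(4): s=arm.get_state();print(s["width"],s["finger_force"]);cams.snapshot("top")
E
```

```text
[[189 189 184 179 179 177 147  79  54  63  62  69 137 180]
 [188 181 153 124 111  90  68  42  33  51  60  69 128 176]
 [182 149  88  70  75  68  56  42  22  38  54  65 110 168]
 [168 124 106 113 119 102  62  43  20  38  54  65 111 168]
 [171 146 150 155 157 129  68  35  23  40  57  65 114 171]
 [174 153 152 154 155 135  81  36  29  48  60  66 114 171]
 [176 156 151 152 154 138  93  46  43  58  63  65 114 170]
 [178 158 150 151 153 139  92  49  56  64  62  67 114 172]]
[[154 128  70  45  47  44  54  76 122 161 173 177 185 188]
 [153 127  68  45  45  43  68  74  67  71  87 111 156 184]
 [153 128  70  47  46  46  81  98  91  82  75  69 107 166]
 [153 127  68  46  47  47  83 110 126 135 127 118 120 162]
 [154 129  67  44  43  45  66 104 145 160 159 158 157 173]
 [152 127  70  43  47  47  64 108 146 159 159 157 157 175]
 [154 127  69  44  43  51  71 110 145 158 157 155 157 175]
 [154 126  68  45  45  57  81 115 146 158 156 155 160 179]]
0.022 [0.6258 0.1841 0.022 ] [0.6269 0.148  0.022 ] gap 0.0361 mid [0.6263 0.166  0.022 ]
0.03 [0.6271 0.1833 0.03  ] [0.6282 0.1489 0.03  ] gap 0.0344 mid [0.6277 0.1661 0.03  ]
0.04170488833327193 5.988836288452148
0.04125610309549234 5.988863557577133
0.04158140756611939 5.988779738545418
0.04112161871753246 5.988817289471626
```

```bash
python3 - <<'E'
from g import *
i=json.load(open("w4.json"));im=cv2.imread("pics/w4.png");g=cv2.cvtColor(im,cv2.COLOR_BGR2GRAY)
print(g[152:164,212:232]);print(g[152:164,270:290])
V=np.array(i["view"])
T=np.array([.5723,.1643,.0705]);h=np.radians(2.5);x=np.array([np.cos(h),np.sin(h),0]);y=np.array([-x[1],x[0],0])
for gap in(.036,.040):
  for sgn in(1,-1):
    for dz in(-.015,-.003):
      c=T+.055*x+sgn*gap/2*y+[0,0,dz]
      print(gap,sgn,dz,"centre",proj("",c,i).round(1),"inner",proj("",c-sgn*.002*y,i).round(1),"front",proj("",c+.002*x,i).round(1))
E
```

```text
[[190 188 190 190 190 190 191 191 190 191 191 191 191 193 168  96  63  62
   71 139]
 [189 189 190 190 191 192 192 194 190 184 188 192 192 193 167  96  60  61
   71 139]
 [189 190 191 189 183 180 181 176 162 146 162 186 194 194 168  95  64  60
   69 139]
 [190 191 191 176 141 125 116  94  69  55  87 153 187 196 168  96  62  61
   71 140]
 [190 191 186 151  89  73  76  68  57  35  30 100 170 195 169  97  63  61
   72 139]
 [189 190 173 132 108 113 122 102  61  38  23  95 169 196 168  96  62  61
   70 139]
 [190 191 176 152 154 156 158 133  66  30  31 109 175 196 169  96  62  62
   71 140]
 [190 190 178 156 154 156 159 137  79  32  67 146 186 195 168  95  61  59
   72 139]
 [190 191 179 159 152 155 156 140  91  50 124 181 195 194 168  95  62  58
   71 140]
 [190 190 180 160 153 153 156 139  90  67 160 196 194 193 168  94  63  59
   71 139]
 [190 189 183 164 153 155 155 142  97  74 162 195 193 194 166  96  62  58
   69 139]
 [190 190 183 166 152 154 154 151 112  69 158 193 192 193 167  95  59  59
   71 139]]
[[195 162  77  59  59  78 166 194 193 191 191 192 190 190 190 190 189 189
  188
[... 849 characters left out ...]
0 189]
 [183 140  72  60  60  97 169 172 126 131 155 160 159 158 170 185 190 190
  189 190]]
0.036 1 -0.015 centre [222.3 156.8] inner [225.4 156.7] front [222.2 153.7]
0.036 1 -0.003 centre [220.4 159.9] inner [223.7 159.9] front [220.2 156.6]
0.036 -1 -0.015 centre [278.  156.4] inner [274.9 156.4] front [278.  153.3]
0.036 -1 -0.003 centre [279.9 159.5] inner [276.6 159.5] front [280.  156.2]
0.04 1 -0.015 centre [219.2 156.8] inner [222.3 156.8] front [219.1 153.7]
0.04 1 -0.003 centre [217.  159.9] inner [220.4 159.9] front [216.9 156.6]
0.04 -1 -0.015 centre [281.  156.4] inner [278.  156.4] front [281.1 153.3]
0.04 -1 -0.003 centre [283.2 159.5] inner [279.9 159.5] front [283.3 156.2]
```

The pin edges in the earlier view suggest a gap nearer 37.5 mm than 36 mm. I'll pull back so both pins stand over the plain white strip and measure it cleanly.

Emit:
apply_moves(steps=[-0.5,0,0,0,0.56,-1,0,0,0,0.56,-1,0,0,0,0.56,0,0,0,0,0.56,0,0,0,0,0.56])

```text
clock: 10.5
eef_pos: [0.5469, 0.1635, 0.0367]
ee_rot: [-3.141, -0.038, -0.001]
contact_force: [-0.0, -0.1, 0.2]
width: 0.041
finger_force: 6.0
```

```bash
cat > gap.py <<'E'
from g import *
s=arm.get_state();i=cams.camera_info("wrist")
im=np.mean([cams.snapshot("wrist") for _ in range(3)],0).astype(np.uint8);cv2.imwrite("pics/w6.png",im)
g=cv2.cvtColor(im,cv2.COLOR_BGR2GRAY)
np.set_printoptions(linewidth=200)
print(s["eef_pos"],s["width"])
print(g[152:164,213:231]);print(g[152:164,270:288])
T=s["eef_pos"];h=2*np.arctan2(s["ee_rot"][1],s["ee_rot"][0]);x=np.array([np.cos(h),np.sin(h),0]);y=np.array([-x[1],x[0],0])
for gap in(.036,.040):
  for sgn in(1,-1):
      c=T+.055*x+sgn*gap/2*y+[0,0,-.015]
      print(gap,sgn,"centre",proj("",c,i).round(2),"inner",proj("",c-sgn*.002*y,i).round(2),"front",proj("",c+.002*x,i).round(1))
E
python3 gap.py
```

```text
[0.54686191 0.16345946 0.03673936] 0.041023637746877166
[[187 187 187 188 188 187 189 189 189 190 191 190 189 188 187 187 186 187]
 [188 187 188 188 188 189 191 187 182 186 190 189 188 186 187 186 187 186]
 [189 188 189 184 178 178 173 159 142 161 184 190 188 187 186 187 187 186]
 [191 190 182 153 123 111  88  68  52  86 149 182 189 187 187 187 186 186]
 [191 184 148  88  69  73  65  54  34  26  97 166 189 187 187 187 187 186]
 [191 169 125 106 112 118  99  60  36  21  92 165 189 187 187 186 186 186]
 [190 171 145 150 154 157 129  66  30  29 107 170 189 188 186 186 187 186]
 [190 175 153 152 154 156 134  78  32  66 143 182 188 187 187 187 187 187]
 [189 177 156 149 152 154 138  88  48 122 178 190 189 187 187 187 187 187]
 [188 178 158 150 151 153 137  88  65 156 193 190 188 187 187 188 188 187]
 [186 179 161 150 151 153 139  94  73 157 190 187 185 186 185 185 185 185]
 [175 170 159 151 151 153 148 111  66 142 178 175 174 175 174 175 174 174]]
[[149 150 150 151 152 154 155 155 155 155 154 154 152 153 173 187 187 188]
 [149 150 150 150 151 152 154 148 143 142 144 151 154 152 174 188 18
[... 349 characters left out ...]
145 161 160 158 156 173 187 189]
 [149 150 151 151 152 154 141  97  63 105 145 159 158 157 156 175 188 189]
 [150 150 151 152 152 154 155 126  81 106 145 158 157 155 157 176 188 188]
 [150 151 152 152 152 153 155 139 103 113 145 158 156 156 160 179 189 188]
 [147 148 148 148 148 148 150 139 112 122 150 157 157 156 162 177 185 185]
 [132 132 132 132 132 131 132 123 111 131 153 157 157 157 158 163 168 167]]
0.036 1 centre [222.81 156.62] inner [225.9  156.62] front [222.7 153.5]
0.036 -1 centre [278.48 156.59] inner [275.39 156.59] front [278.6 153.5]
0.04 1 centre [219.72 156.62] inner [222.81 156.62] front [219.6 153.5]
0.04 -1 centre [281.57 156.59] inner [278.48 156.59] front [281.7 153.5]
```

The inner pin edges are at columns 223.2 and 276.0, giving a gap of about 38 mm. The 6.0 N force also suggests the tweezers are too open. Squeeze a little more.

Emit:
apply_moves(steps=[0,0,0,0,0.574,0,0,0,0,0.574,0,0,0,0,0.574,0,0,0,0,0.574,0,0,0,0,0.574])

```text
clock: 11.15
eef_pos: [0.547, 0.1634, 0.0364]
ee_rot: [-3.141, -0.037, 0.0]
contact_force: [0.5, 0.0, -1.0]
width: 0.0403
finger_force: 6.4
```

```bash
python3 gap.py | grep -v "^0.04"; python3 -c "
from h import *
for k in range(4): s=arm.get_state();print(s['width'],s['finger_force']);cams.snapshot('top')"
```

```text
[0.54697109 0.16335057 0.03642261] 0.040286523150758556
[[188 187 186 186 187 187 188 189 190 191 190 190 189 188 187 187 186 187]
 [187 186 187 187 188 188 190 190 187 183 186 190 189 187 186 186 187 186]
 [189 187 187 189 183 177 180 176 159 143 157 177 186 188 187 186 187 186]
 [189 189 189 185 159 122 121 103  70  55  67 122 173 189 188 187 186 187]
 [190 189 188 173 123  69  67  69  61  44  29  81 163 190 188 186 186 186]
 [189 189 187 163 118 105 113 115  91  50  25  49 154 191 188 187 187 187]
 [189 189 185 168 150 152 155 151 118  52  18  54 156 191 188 187 186 187]
 [189 187 185 168 151 151 154 156 128  54  28  92 167 190 188 187 186 186]
 [188 187 187 172 150 150 152 155 127  61  53 138 184 189 187 187 187 187]
 [187 187 188 173 152 150 152 154 132  76  81 163 192 189 187 187 187 187]
 [184 185 185 174 155 151 152 153 136  87 100 166 188 186 185 185 184 184]
 [174 174 175 167 155 150 151 154 136  89  97 156 176 175 174 174 173 173]]
[[149 149 151 151 153 154 155 155 155 156 154 153 152 152 173 187 187 187]
 [149 150 150 150 152 153 147 141 144 151 155 154 153 153 174 188 18
[... 358 characters left out ...]
57 155 175 188 188 189]
 [149 151 152 153 140 102  61  85 134 156 159 157 157 155 174 189 187 189]
 [150 151 150 153 154 132  84  92 140 158 156 156 156 155 174 188 188 187]
 [151 151 152 153 154 141 103  99 141 157 157 156 155 155 175 189 188 188]
 [146 147 147 148 149 148 127 114 143 158 157 157 156 152 171 186 186 185]
 [130 130 129 130 131 128 116 115 143 157 157 157 155 141 146 161 163 162]]
0.036 1 centre [222.84 156.59] inner [225.93 156.58] front [222.8 153.5]
0.036 -1 centre [278.52 156.55] inner [275.43 156.56] front [278.6 153.5]
0.040024115119159605 6.439735516905785
0.04014764834604124 6.439636051654816
0.04033081532681844 6.439719870686531
0.039985948555677296 6.439647674560547
```

The gap is now about 36.2 mm. Add a hair more squeeze and return over the lines.

Emit:
apply_moves(steps=[0,0,0,0,0.576,0.5,0,0,0,0.576,1,0,0,0,0.576,1,0,0,0,0.576,0,0,0,0,0.576,0,0,0,0,0.576,0,0,0,0,0.576,0,0,0,0,0.576])

```text
clock: 12.3
eef_pos: [0.5717, 0.164, 0.0365]
ee_rot: [3.141, 0.037, -0.0]
contact_force: [0.6, 0.9, 0.1]
width: 0.04
finger_force: 6.5
```

```bash
python3 - <<'E'
from g import *
s=arm.get_state();i=cams.camera_info("wrist");im=cams.snapshot("wrist");cv2.imwrite("pics/w7.png",im)
sd=cams.snapshot("side")
T=s["eef_pos"];h=2*np.arctan2(s["ee_rot"][1],s["ee_rot"][0])
x=np.array([np.cos(h),np.sin(h),0]);y=np.array([-x[1],x[0],0]);print(T,np.degrees(h)+360,s["width"],s["finger_force"])
lines(im,i,60,230,200,300)
print("tip mid",T+.055*x+.0007*y)
a=cv2.resize(im[90:190,200:300],(500,500),interpolation=cv2.INTER_CUBIC)
b=cv2.resize(sd[172:272,191:251],(300,500),interpolation=cv2.INTER_CUBIC)
cv2.imwrite("pics/c7.png",np.hstack([a,b]))
E
```

```text
[0.57174234 0.16395612 0.03645015] 361.3655366336417 0.03998480068862575 6.529630869626999
b [222.7 130.9] [219, 96, 8, 84, 336] [0.6416 0.1842] head 2.59 len 0.0549
b [276.9 124.1] [274, 96, 7, 61, 291] [0.6469 0.1484] head 1.79 len 0.0387
b [274.3 164.4] [274, 158, 2, 16, 22] [0.6202 0.1489] head 0.44 len 0.0105
o [237.8 140.2] [234, 96, 8, 90, 511] [0.6356 0.1741] head 1.61 len 0.0592
o [261.5 140.6] [259, 96, 6, 90, 539] [0.6357 0.1582] head 1.99 len 0.0592
tip mid [0.62671004 0.16596662 0.03645015]
```

View pics/c7.png

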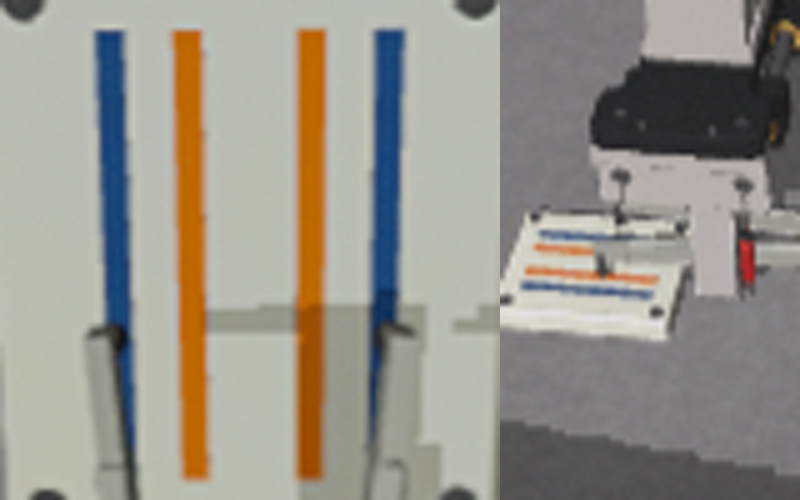

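The crop shows both pin ends over the blue lines at about (118,338) and (385,336), and the side view shows them clear of the plate. The tip midpoint is y=0.1660 against 0.1659 for the pair's centre line. Handing in.

```bash
python3 -c "
from cell import ticket;print(ticket.job_done())"
```

```text
the job is handed in; nothing more can be done
None
```

I handed the job in with the tweezers held level about 1 cm above the gauge plate, squeezed to about 36 mm. Each tip is over its own blue line, since the blue collar is the part on the red field.

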